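# Send empties down the tilting diverter of the store's return sorter

## Robot

A 6-joint arm with a two-finger parallel gripper is mounted at the origin on the work surface. World frame = base frame: x ahead of the robot, y to its left, z up, the work surface at z = 0. Lengths are in m, angles in rad, forces in N, time in s.
With the tool pointing down it reaches from about 0.35 to 0.775 m from the base axis. Payload 7.3 kg.
Tool frame: the origin (TCP) lies on the centre line of the jaws, within the pads' length; the fingertips stand 17 mm ahead of it and the grasp point (between the pads) lies 2 mm behind it (robot.tcp_to_tips is the distance from the TCP to the fingertips, in m); z points along the fingers, y is the line along which they close (so a half turn about z gives the same grasp; the last joint's range is limited). The gripper opens to 92 mm and grips with 3 to 60 N. Pads are 19 mm wide; open, the fingers measure 130 mm over their backs; the gripper's body (75 mm by 190 mm) begins 47 mm behind the grasp point.
Start: joints at [-1.374, 0.342, 1.524, -0, 1.275, -0.146], TCP at [0.176, -0.494, 0.204] pointing down, gripper open.
Joint ranges: [-2.53, 2.53], [-0.77, 2.02], [0.04, 2.7], [-1, 4.14], [0.28, 2.66], [-3.11, 3.11]. Speed limits (rad/s): [2.57, 2.57, 3.14, 3.14, 3.14, 3.14].

## Interface

Orientations are given as [roll, pitch, yaw] about the fixed x, y, z axes, in that order (R = Rz(yaw) Ry(pitch) Rx(roll)).
In Python, from cell import robot gives the robot as it stands. The module is installed in compiled form; this text tells all that it offers.
- The arm moves only by the tool carry_out, never from a script. Its argument "commands" is a list of rows, each a list of 3 entries, a list of its own where there are three numbers: the shift along the tool's x, y, z in m, then the turn about the tool's z in rad, then the opening, from 0 (shut) to 1 (fully open). In form: [[[dx, dy, dz], yaw, claw], ...]. A call has 1 to 20 rows; each row shifts and turns the commanded pose from where the row before left it, along the tool's axes as they then stand; what a row does not reach is not made up. A row lasts 1/8 s, in which the tool goes at most 62.5 mm and 10.7 degrees, less where a joint would pass 70% of its speed; a pose out of reach is approached as far as the arm can. A call is refused whole if a number of a shift passes 0.0625 or a number of a turn 0.188, either way. A call with a gripper value outside its range is refused whole. The fingers move at their own pace and stop on an object; "newtons" is the grip in N (left out, the last holds). Time passes only in rows, so rows that do not move let the fingers close. It gives the time, the measured TCP pose, the force, the opening and the grip force at its end, in the units of the state.
- robot.observe(): the state, without advancing time (a new reading comes with each control period).
- robot.read_camera(name): name is "scene" or "side" or "wrist"; returns a dict with "pixels" (400x640x3 uint8, red, green, blue), "fx", "fy", "cx", "cy" (pixels), "view" (4x4, takes a point from world to camera coordinates); the wrist camera has in their place "T_tool_cam" (4x4, takes a point from camera to tool coordinates, whose origin is the TCP and whose axes are the flange's). Camera axes: x right, y up, looking along -z (the intrinsics and any distortion apply to the point x, -y, -z); pixel columns grow to the right and rows downward; lengths in m; the calibration is good to about 2 mm. A picture is of the moment at which its call begins: read the wrist's pose just before it. There is no depth.
- robot.hand_in(): hands the job in; it is judged then, once.
Trained networks look in a picture, given as the dict that the camera call returned (one of the last four; its "shot" number tells which), for a name from the list of things; names that differ only in an ending like _2 or _b are one class to them, and where a whole thing is asked for, a point or a joint stands for the part that bears it (a point fixed in the world has none). Each returns a list of dicts, best first, with "p" (0 to 1); they miss things now and then, are a little off and sometimes report something else, mostly with a low value. They report only what shows in the picture. A call takes as long as a camera call. They do not tell look-alikes from the thing itself.
- robot.find_in(picture, name): "at" ([column, row] in pixels, amid what is visible of it).
- robot.tip_of(picture, name): "at" ([column, row] in pixels: a listed point, or the origin of a listed thing).
The state is a dict: "time": time; "qpos": joint angles; "qvel": joint speeds; "joint_efforts": joint torques, N m; "tool_pos": TCP position; "tool_rot": TCP orientation; "contact_force": force on the tool from outside, world axes, zero at the start; "torque": the same for the moment, N m; "opening": finger opening in m; "grip_force": force on a finger pad.
Only numpy, scipy, OpenCV 4.12 (cv2) and the standard library are available. Lean on these libraries where they do the work, as an engineer would, in place of code of your own. Each camera call takes 0.05 s, during which the arm holds its last target. There are 200 camera calls.

## Task

Sort the two empties with the tilting diverter: first throw its lever fully over towards the slatted crate and slide the round jar along the loading shelf and off its edge onto the plate, so that it goes into that crate; then throw the lever fully over towards the solid-walled tub and send the rectangular tin into the tub in the same way. Do not lift the jar or the tin, leave the lever towards the tub, and leave the other things on the table where they stand.

Things in the scene. Friction and masses are not known exactly. Their poses are not given: they have to be found in the camera images.
- sorter: the fixed stainless return sorter: loading shelf, tilting plate and lever, one box under each end. 505 mm long in its x, about 440 mm in its y; stands in different places, turned a little. Origin on the table under the middle of the plate's axle, z up. Clear guard walls: one at y = 93 to 99 mm, top 235 mm high; two at x = -251 and +251 mm, 165 mm high
- shelf_edge (a point): middle of the loading shelf's drop edge: sorter x = 0, y = -60, z = 220 mm. The shelf is a level sheet behind it, y from -260 mm (rear edge, no lip) to -60 mm, x from -139 to +139 mm between side rails 18 mm high. Beyond the edge is the open mouth, y from -60 to +93 mm, with the tilting plate below. Send things over the edge with their middle within about 20 mm of x = 0
- plate_axle (a point): middle of the tilting plate's axle, sorter x = 0, y = 15, z = 145 mm, axle along y. Plate 200 mm in x, 142 mm in y, 4 mm thick. Lever fully over, it slopes at 0.8 rad, its raised edge (70 mm from x = 0, on the side away from the lean) just at shelf height; a thing coming off the shelf slides into the box on the side to which the lever leans
- lever_grip (a point): middle of the lever's black round grip bar, 18 mm thick and 62 mm long, parallel to the sorter's y axis. It is 100 mm from the axle: in the sorter's frame at x = 100 sin(q), y = 152, z = 145 + 100 cos(q) mm with q the lever's joint value; a 16 mm wide flat arm at y = 118 to 126 mm carries it, the rest of the bar is free on all sides
- lever (a joint): angle of the lever and plate (one rigid piece), rad: 0 is lever upright and plate level, positive leans to the sorter's +x, stops at -0.8 and +0.8 (fully over). It is stiff with friction (4 N at the grip along its swing, up to 7 N if pushed level while leaning) and stays where it is left; it starts near upright
- crate: the slatted white plastic crate, 200 x 170 mm, 65 mm high, walls 4 mm; origin at the middle of its underside on the table, axes as the sorter's. It stands fixed under one end of the sorter (centre at sorter x = -146 or +146 mm, y = 15 mm); the tub is at the other end
- tub: the white plastic tub with solid walls and a flat rim, 200 x 170 mm, 65 mm high, walls 4 mm; origin at the middle of its underside, axes as the sorter's; it stands fixed under the other end of the sorter
- jar_center (a point): centre of the empty round plastic jar, 64 mm diameter, 84 mm high, about 0.12 kg, standing upright on the loading shelf (this point 42 mm above the shelf)
- tin_center (a point): centre of the empty rectangular metal tin, 62 mm (its x) by 46 mm (its y), 86 mm high, with a small 8 mm high cap on top, about 0.14 kg, standing upright on the loading shelf beside the jar (this point 43 mm above the shelf), turned by up to about 0.5 rad
- sauce_jar: bystander: full grey sauce jar with a red lid, 120 mm diameter, 180 mm high, origin at the middle of its underside
- soy_bottle: bystander: dark bottle with a red cap, 84 mm diameter, 240 mm high, origin at the middle of its underside
- parts_tray: bystander: small open white tray, 140 x 100 x 50 mm, origin at the middle of its underside
Mind the look-alikes: they are no part of the job. What is shaped like the part that bears jar_center but black, green or yellow is not meant.

How it is judged:
On the way, in this order (a step that is already met when the one before it is completed fails the run):
1. the lever is thrown over towards the slatted crate (0.6 rad or more) while jar and tin still stand on the shelf (x of lever_grip in the frame of crate between -0.0885 and 0.0885 m and height (world z) of each of jar_center, tin_center above 0.225 m and y of each of jar_center, tin_center in the frame of sorter below -0.055 m), for 0.2 s.
2. the jar goes off the shelf's drop edge over the plate, the lever being towards the crate (x of lever_grip in the frame of crate between -0.0885 and 0.0885 m and x of jar_center in the frame of sorter between -0.1 and 0.1 m and y of jar_center in the frame of sorter between -0.055 and 0.093 m and height (world z) of jar_center below 0.27 m and height (world z) of tin_center above 0.225 m and y of tin_center in the frame of sorter below -0.055 m).
3. the jar lies in the slatted crate, the tin still on the shelf (x of jar_center in the frame of crate between -0.1 and 0.1 m and y of jar_center in the frame of crate between -0.09 and 0.09 m and z of jar_center in the frame of crate below 0.09 m and height (world z) of tin_center above 0.225 m and y of tin_center in the frame of sorter below -0.055 m), for 0.2 s.
4. the lever is thrown over towards the solid tub (0.6 rad or more), the tin still on the shelf (x of lever_grip in the frame of tub between -0.0885 and 0.0885 m and height (world z) of tin_center above 0.225 m and y of tin_center in the frame of sorter below -0.055 m), for 0.2 s.
5. the tin goes off the shelf's drop edge over the plate, the lever being towards the tub (x of lever_grip in the frame of tub between -0.0885 and 0.0885 m and x of tin_center in the frame of sorter between -0.1 and 0.1 m and y of tin_center in the frame of sorter between -0.055 and 0.093 m and height (world z) of tin_center below 0.27 m).
At the end, for the whole second after the job is handed in: the jar's centre is inside the slatted crate and the tin's centre inside the solid tub (within the box's outline, less than 90 mm above its underside), and the lever still leans 0.6 rad or more towards the tub (x of jar_center in the frame of crate between -0.1 and 0.1 m and y of jar_center in the frame of crate between -0.09 and 0.09 m and z of jar_center in the frame of crate below 0.09 m and x of tin_center in the frame of tub between -0.1 and 0.1 m and y of tin_center in the frame of tub between -0.09 and 0.09 m and z of tin_center in the frame of tub below 0.09 m and x of lever_grip in the frame of tub between -0.0885 and 0.0885 m); the robot touches nothing.
It fails at once if the jar is lifted: its centre more than 40 mm above where it starts (height (world z) of jar_center above 0.303 m).
It fails at once if the tin is lifted: its centre more than 40 mm above where it starts (height (world z) of tin_center above 0.303 m).
It fails at once if the sauce jar is shifted by more than 30 mm (distance of sauce_jar from where it was at the start of the episode above 0.03 m).
It fails at once if the soy bottle is shifted by more than 30 mm (distance of soy_bottle from where it was at the start of the episode above 0.03 m).
It fails at once if the parts tray is shifted by more than 30 mm (distance of parts_tray from where it was at the start of the episode above 0.03 m).
It also fails if it takes over 72 s, if anything falls off the work surface, if the arm or the gripper's body presses on something with over 40 N, if the wrist force passes 120 N, or if a joint passes its speed limit or range.

## Working session

There is one attempt and no reset: what is moved stays moved. The work goes in short steps, Python scripts to look and compute and a tool call to move; the robot and the scene stay as the last step left them, time stands still between calls to the robot, and variables do not carry over. Pictures are saved under pics/ and viewed, at most 10 in all, crops included, and the job is handed in when it is done.

Besides the shell and the picture viewer there is one more tool, called as name(argument=value, ...) on one line, values as JSON. carry_out: Moves the arm, as the interface text tells. Its arguments: {"type":"object","properties":{"commands":{"type":"array"},"newtons":{"type":"number"}},"required":["commands"]}

```bash
mkdir -p pics; cat > h.py <<'E'
import numpy as np, cv2
from scipy.optimize import least_squares
from cell import robot
def save(p,n): cv2.imwrite(f'pics/{n}.png',p['pixels'][:,:,::-1])
def proj(p,X):
    X=np.atleast_2d(X); c=X@p['view'][:3,:3].T+p['view'][:3,3]
    return np.c_[p['cx']+p['fx']*c[:,0]/-c[:,2], p['cy']+p['fy']*-c[:,1]/-c[:,2]]
def ray(p,uv):
    R=p['view'][:3,:3];t=p['view'][:3,3]
    d=np.array([(uv[0]-p['cx'])/p['fx'],-(uv[1]-p['cy'])/p['fy'],-1.]);d=R.T@d
    return -R.T@t,d/np.linalg.norm(d)
def onz(p,uv,z):
    o,d=ray(p,uv);return o+d*(z-o[2])/d[2]
def tri(obs):
    A=0;b=0
    for p,uv in obs:
        o,d=ray(p,uv);M=np.eye(3)-np.outer(d,d);A=A+M;b=b+M@o
    return np.linalg.solve(A,b)
E
cat > a.py <<'E'
from h import *
s=robot.read_camera('scene');d=robot.read_camera('side')
save(s,'scene0');save(d,'side0')
for k in s: 
    if k!='pixels': print(k,np.round(s[k],4).tolist() if not isinstance(s[k],str) else s[k])
print(np.round(d['view'],3).tolist())
for n in ['shelf_edge','plate_axle','lever_grip','crate','tub','jar_center','tin_center','sorter','sauce_jar','soy_bottle','parts_tray']:
    a=[robot.tip_of(p,n) for p in(s,d)]
    print(n,[[(np.round(x['at']).tolist(),round(x['p'],2)) for x in q[:3]] for q in a], tri([(s,a[0][0]['at']),(d,a[1][0]['at'])]).round(3) if a[0] and a[1] else '')
E
python3 a.py
```

```text
fx 455.9782
fy 455.9782
cx 313.2364
cy 197.8883
view [[-0.758, -0.6522, 0.0077, 0.4333], [0.6248, -0.7227, 0.2956, -0.4161], [-0.1872, 0.2289, 0.9553, -1.5643], [0.0, 0.0, 0.0, 1.0]]
shot 1
[[0.757, 0.653, 0.003, -0.429], [-0.479, 0.553, 0.681, 0.175], [0.443, -0.518, 0.732, -1.749], [0.0, 0.0, 0.0, 1.0]]
shelf_edge [[], [([307.0, 191.0], 0.95)]] 
plate_axle [[([313.0, 212.0], 0.61), ([286.0, 241.0], 0.49)], [([323.0, 195.0], 0.56)]] [0.554 0.028 0.142]
lever_grip [[([286.0, 237.0], 0.73)], [([345.0, 156.0], 0.76)]] [0.548 0.162 0.246]
crate [[], [([346.0, 241.0], 0.67)]] 
tub [[([284.0, 193.0], 0.64), ([339.0, 254.0], 0.56), ([399.0, 111.0], 0.24)], []] 
jar_center [[([317.0, 126.0], 0.92), ([336.0, 154.0], 0.87), ([303.0, 151.0], 0.67)], [([277.0, 292.0], 0.87), ([299.0, 204.0], 0.73), ([312.0, 292.0], 0.69)]] [ 0.728 -0.303  0.066]
tin_center [[([366.0, 183.0], 0.84)], [([271.0, 183.0], 0.7), ([322.0, 194.0], 0.52)]] [ 0.463 -0.132  0.262]
sorter [[([316.0, 220.0], 0.66)], [([314.0, 219.0], 0.84)]] [0.54  0.007 0.005]
sauce_jar [[([257.0, 342.0], 0.62)], [([357.0, 150.0], 0.84), ([322.0, 195.0], 0.53)]] [0.416 0.458 0.018]
soy_bottle [[([228.0, 303.0], 0.75), ([329.0, 189.0], 0.41), ([258.0, 345.0], 0.16)], [([387.0, 171.0], 0.55)]] [0.589 0.436 0.003]
parts_tray [[([397.0, 111.0], 0.7)], [([220.0, 321.0], 0.73)]] [ 0.593 -0.526  0.019]
```

View pics/scene0.png

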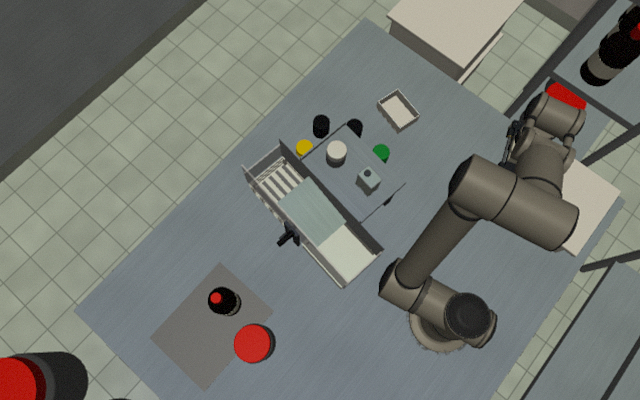

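View pics/side0.png

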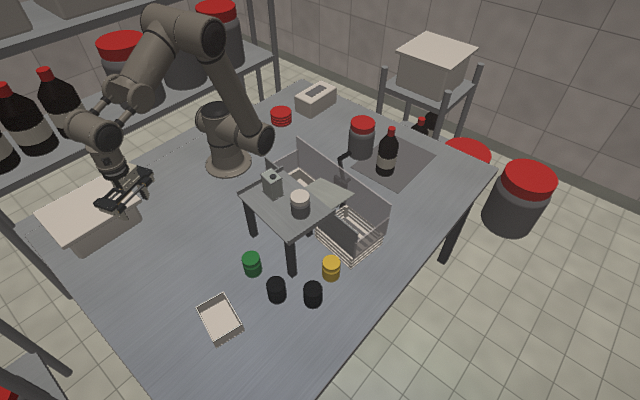

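The white jar is at scene (336,154) / side (299,204) and the grey tin at scene (366,183) / side (271,183). Look-alikes are the black jars at scene (321,126) and (355,128), yellow (303,148) and green (381,152), all on the table. The slatted crate is at the far end, scene (272,178), and the solid tub at the near end, (350,255).

```bash
cat > b.py <<'E'
from h import *
s=robot.read_camera('scene');d=robot.read_camera('side')
obs=[(s,(313,212),(0,.015,.145)),(d,(307,191),(0,-.06,.22)),(d,(323,195),(0,.015,.145)),(d,(346,241),(.146,.015,0)),(s,(284,193),(.146,.015,0)),(s,(339,254),(-.146,.015,0)),(s,(316,220),(0,0,0)),(d,(314,219),(0,0,0))]
def W(P,x):
    c,n=np.cos(x[2]),np.sin(x[2]);P=np.atleast_2d(P)
    return P@np.array([[c,n,0],[-n,c,0],[0,0,1]])+[x[0],x[1],0]
def G(q): return (.1*np.sin(q),.152,.145+.1*np.cos(q))
def f(x):
    r=[proj(p,W(P,x))[0]-u for p,u,P in obs]
    r+=[proj(s,W(G(x[3]),x))[0]-(286,237),proj(d,W(G(x[3]),x))[0]-(345,156)]
    return np.ravel(r)
S=least_squares(f,[.55,.02,0,0],loss='soft_l1');x=S.x
print(x.round(4));print(f(x).reshape(-1,2).round(1).tolist())
for n,a,b in [('jar',(336,154),(299,204)),('tin',(366,183),(271,183))]:
    X=tri([(s,a),(d,b)]);c,q=np.cos(x[2]),np.sin(x[2]);v=X[:2]-x[:2]
    print(n,X.round(3),'sorter',(c*v[0]+q*v[1]).round(3),(c*v[1]-q*v[0]).round(3))
for p,n,(u,v) in((s,'sc',(230,100)),(d,'sd',(220,120))):
    im=cv2.resize(p['pixels'][v:v+180,u:u+200,::-1],None,fx=4,fy=4,interpolation=cv2.INTER_CUBIC)[:600]
    if n=='sd': im=im
    def L(P,c):
        q=((proj(p,W(np.array(P,float),x))-(u,v)+.5)*4).astype(int);cv2.polylines(im,[q.reshape(-1,1,2)],True,c,1)
    L([(-.139,-.26,.22),(.139,-.26,.22),(.139,-.06,.22),(-.139,-.06,.22)],(0,0,255))
    L([(-.251,.096,.235),(.251,.096,.235)],(0,255,0))
    for k in(-.146,.146):L([(k-.1,-.07,.065),(k+.1,-.07,.065),(k+.1,.1,.065),(k-.1,.1,.065)],(255,0,255))
    g=np.array(G(x[3]));L([g-(0,.031,0),g+(0,.031,0)],(0,255,255))
    cv2.imwrite(f'pics/{n}.png',im)
E
python3 b.py
```

```text
[ 0.5505  0.0107 -0.1489 -0.2652]
[[-0.1, -0.2], [-0.9, -1.4], [-1.0, -0.7], [0.5, 0.0], [2.9, 0.4], [0.2, -1.5], [-0.3, -0.2], [5.0, 1.9], [-1.2, 0.7], [-0.1, -0.0]]
jar [ 0.6   -0.143  0.264] sorter 0.072 -0.145
tin [ 0.463 -0.132  0.264] sorter -0.065 -0.155
```

View pics/sc.png

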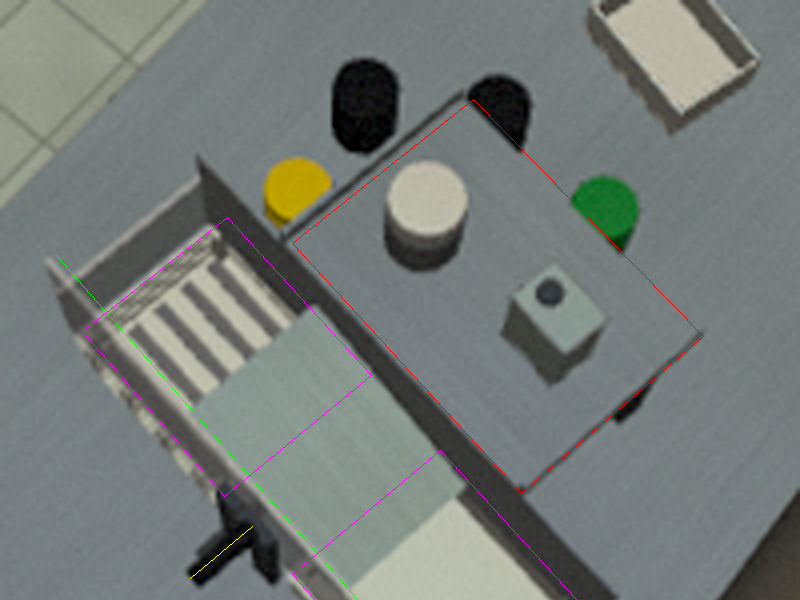

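View pics/sd.png

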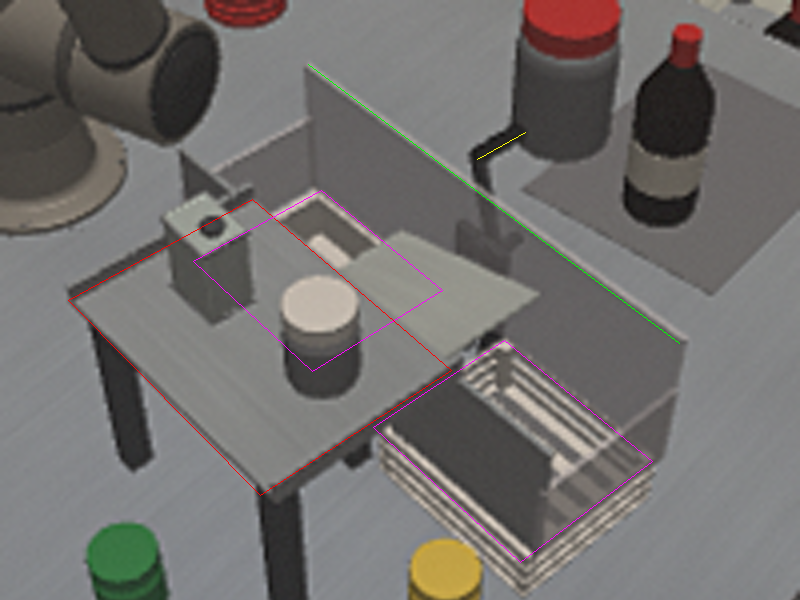

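The overlay fits to a few mm: the shelf outline and guard wall line up. The white jar on the shelf (crop 427,215) and the tin (555,320) are right. The lever leans slightly towards the tub. Next I need the tool's axes and a delta helper.

```bash
cat > go.py <<'E'
import sys;from h import *
from scipy.spatial.transform import Rotation as Ro
SX,SY,SW=.5505,.0107,-.1489
def w2s(p):
    v=np.array(p[:2])-(SX,SY);c,s=np.cos(SW),np.sin(SW);return np.array([c*v[0]+s*v[1],c*v[1]-s*v[0]])
def s2w(x,y):
    c,s=np.cos(SW),np.sin(SW);return np.array([SX+c*x-s*y,SY+s*x+c*y])
if __name__=='__main__':
    o=robot.observe();R=Ro.from_euler('xyz',o['tool_rot']).as_matrix()
    print('t',o['time'],'pos',np.round(o['tool_pos'],4),'rot',np.round(o['tool_rot'],3),'sorter',w2s(o['tool_pos']).round(4),'q6',round(o['qpos'][5],3))
    print('tool y rel sorter y, rad:',round(np.arctan2(R[1,1],R[0,1])-SW-np.pi/2,3)); print(R.round(3).tolist())
    p=np.array(o['tool_pos'])
    for a in sys.argv[1:]:   # sorter x,y,z
        x,y,z=map(float,a.split(','));t=np.r_[s2w(x,y),z];print(a,'delta tool',(R.T@(t-p)).round(4));p=t
E
python3 go.py -- 2>/dev/null; python3 go.py -0.065,-0.155,0.36 -0.075,0.16,0.36 -0.075,0.16,0.217 0.06,0.16,0.217
```

```text
t 1.3 pos [ 0.1765 -0.4945  0.2044] rot [3.142 0.    0.343] sorter [-0.2949 -0.5551] q6 -0.146
tool y rel sorter y, rad: -2.65
[[0.942, 0.336, 0.0], [0.336, -0.942, -0.0], [-0.0, 0.0, -1.0]]
t 1.3 pos [ 0.1765 -0.4945  0.2044] rot [3.142 0.    0.343] sorter [-0.2949 -0.5551] q6 -0.146
tool y rel sorter y, rad: -2.65
[[0.942, 0.336, 0.0], [0.336, -0.942, -0.0], [-0.0, 0.0, -1.0]]
-0.065,-0.155,0.36 delta tool [ 0.3916 -0.2441 -0.1556]
-0.075,0.16,0.36 delta tool [ 0.1399 -0.2824 -0.    ]
-0.075,0.16,0.217 delta tool [ 0.    -0.     0.143]
0.06,0.16,0.217 delta tool [0.119  0.0637 0.    ]
```

carry_out(commands=[[[0,0,-0.052],0.164,0],[[0,0,-0.052],0.164,0],[[0,0,-0.052],0.164,0],[[0.044,-0.04,0],0,0],[[0.044,-0.04,0],0,0],[[0.044,-0.04,0],0,0],[[0.044,-0.04,0],0,0],[[0.044,-0.04,0],0,0],[[0,-0.05,0],0,0],[[0,-0.05,0],0,0],[[0,-0.05,0],0,0],[[0,-0.05,0],0,0],[[0,-0.05,0],0,0],[[0,-0.05,0],0,0],[[0,-0.05,0],0,0],[[0,-0.05,0],0,0],[[0,-0.05,0],0,0],[[0,-0.05,0],0,0],[[0,0,0],0,0]])

```text
time: 3.68
tool_pos: [0.4979, 0.1679, 0.3598]
tool_rot: [-3.141, 0.001, -0.144]
contact_force: [-0.8, 0.7, -0.5]
opening: 0.0003
grip_force: 0.0
```

```bash
python3 go.py -0.075,0.16,0.36 -0.075,0.16,0.217; cat > wr.py <<'E'
import sys;from go import *
def wrist():
    o=robot.observe();p=robot.read_camera('wrist')
    T=np.eye(4);T[:3,:3]=Ro.from_euler('xyz',o['tool_rot']).as_matrix();T[:3,3]=o['tool_pos']
    p['view']=np.linalg.inv(T@np.array(p['T_tool_cam']));return p
if __name__=='__main__':
    p=wrist();save(p,sys.argv[1])
    for n in sys.argv[2:]:
        n,z=n.split(':');r=robot.tip_of(p,n)[:3]
        for k in r: X=onz(p,k['at'],float(z));print(n,np.round(k['at']),round(k['p'],2),X.round(4),w2s(X).round(4))
E
python3 wr.py w1 lever_grip:.2415
```

```text
t 3.675 pos [0.4979 0.1679 0.3598] rot [-3.141e+00  1.000e-03 -1.440e-01] sorter [-0.0754  0.1477] q6 1.894
tool y rel sorter y, rad: -3.137
[[0.99, -0.144, -0.001], [-0.144, -0.99, 0.0], [-0.001, -0.0, -1.0]]
-0.075,0.16,0.36 delta tool [ 0.0004 -0.0123 -0.0002]
-0.075,0.16,0.217 delta tool [1.00e-04 0.00e+00 1.43e-01]
lever_grip [308. 129.] 0.94 [0.5485 0.1682 0.2415] [-0.0254  0.1555]
```

View pics/w1.png

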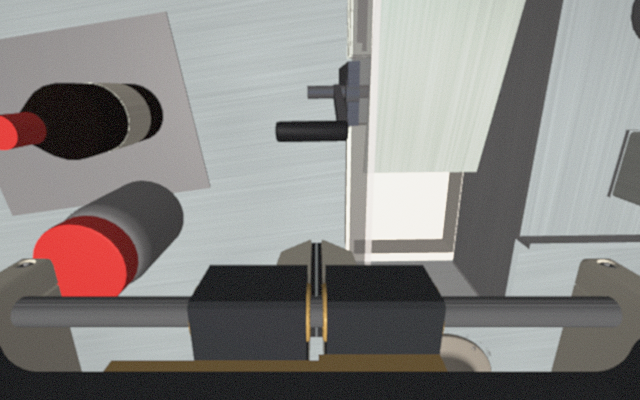

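The grip bar is at wrist (308,129), sorter (-0.025, 0.155), with the fingers clear on its tub side. Going down and pushing towards the crate.

carry_out(commands=[[[0,-0.012,0.048],0,0],[[0,0,0.048],0,0],[[0,0,0.048],0,0],[[0.015,0,0],0,0],[[0.015,0,0],0,0],[[0.015,0,0],0,0],[[0.015,0,0],0,0],[[0.015,0,0],0,0],[[0.015,0,0],0,0],[[0.015,0,0],0,0],[[0.015,0,0],0,0]])

```text
time: 5.15
tool_pos: [0.6212, 0.1578, 0.2199]
tool_rot: [-3.14, -0.005, -0.151]
contact_force: [0.2, -0.5, 0.2]
opening: 0.0002
grip_force: 0.0
```

carry_out(commands=[[[0.004,0,0],0,0],[[0.003,0,0],0,0],[[0.0,0,0],0,0]])

```text
time: 5.52
tool_pos: [0.6266, 0.1571, 0.2182]
tool_rot: [3.141, -0.004, -0.15]
contact_force: [-0.2, -3.5, 6.0]
opening: 0.0008
grip_force: 2.9
```

```bash
python3 go.py; python3 wr.py w2 lever_grip:.2147
```

```text
t 5.525 pos [0.6266 0.1571 0.2182] rot [ 3.141 -0.004 -0.15 ] sorter [0.0535 0.156 ] q6 1.849
tool y rel sorter y, rad: -3.143
[[0.989, -0.149, 0.004], [-0.149, -0.989, -0.001], [0.004, 0.0, -1.0]]
lever_grip [101. 228.] 0.2 [0.6522 0.2802 0.2147] [0.0606 0.2816]
```

carry_out(commands=[[[0.003,0,0],0,0],[[0.003,0,0],0,0],[[0.0,0,0],0,0]])

```text
time: 6.0
tool_pos: [0.6318, 0.1573, 0.2167]
tool_rot: [-3.141, -0.001, -0.149]
contact_force: [-1.9, -0.5, 4.5]
opening: 0.0001
grip_force: 2.3
```

```bash
cat > ov.py <<'E'
import sys;from go import *
d=robot.read_camera('side');s=robot.read_camera('scene')
for p,n in((s,'scene'),(d,'side')): print(n,[(np.round(k['at']),round(k['p'],2)) for k in robot.tip_of(p,'lever_grip')[:2]])
for q in(-.8,-.6,.4,.6,.8):
    P=np.r_[s2w(.1*np.sin(q),.152),.145+.1*np.cos(q)];print(q,proj(s,P).round(),proj(d,P).round())
a=cv2.resize(s['pixels'][130:280,210:410,::-1],None,fx=2,fy=2);b=cv2.resize(d['pixels'][120:270,220:420,::-1],None,fx=2,fy=2)
cv2.imwrite(f'pics/{sys.argv[1]}.png',np.hstack([a,b]))
E
python3 ov.py o1;python3 go.py
```

```text
scene [(array([338., 254.]), 0.7)]
side [(array([363., 167.]), 0.59)]
-0.8 [[295. 250.]] [[337. 156.]]
-0.6 [[291. 246.]] [[339. 155.]]
0.4 [[271. 222.]] [[357. 166.]]
0.6 [[268. 219.]] [[360. 170.]]
0.8 [[266. 216.]] [[363. 175.]]
t 6.2 pos [0.6317 0.1573 0.2166] rot [-3.141e+00 -1.000e-03 -1.490e-01] sorter [0.0586 0.157 ] q6 1.846
tool y rel sorter y, rad: -3.142
[[0.989, -0.148, 0.001], [-0.148, -0.989, 0.0], [0.001, -0.0, -1.0]]
```

View pics/o1.png

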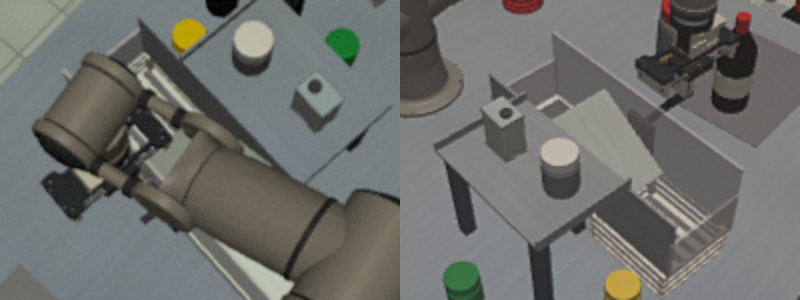

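The plate slopes towards the crate (side half, around 610,135). I'll push until the stop is felt.

carry_out(commands=[[[0.004,0,0],0,0],[[0.004,0,0],0,0],[[0.0,0,0],0,0]])

```text
time: 6.58
tool_pos: [0.6398, 0.1558, 0.2157]
tool_rot: [3.141, 0.0, -0.149]
contact_force: [0.5, 0.2, 0.2]
opening: 0.0005
grip_force: 0.6
```

carry_out(commands=[[[-0.03,0,0],0,0],[[0,0,-0.05],0,0],[[0,0,-0.05],0,0],[[-0.04,0,-0.05],0,0],[[-0.05,0,0],0,0],[[0.0,0,0],0,0]])

```text
time: 7.32
tool_pos: [0.5189, 0.1742, 0.366]
tool_rot: [-3.141, -0.0, -0.148]
contact_force: [0.4, -0.2, 0.5]
opening: 0.0004
grip_force: 0.0
```

```bash
python3 wr.py w3 lever_grip:.22; python3 go.py; python3 - <<'E'
from go import *;from wr import wrist
p=wrist()
for q in(.4,.5,.6,.7,.8): print(q,proj(p,np.r_[s2w(.1*np.sin(q),.152),.145+.1*np.cos(q)]).round())
E
```

```text
lever_grip [316.  80.] 0.67 [0.6083 0.1614 0.22  ] [0.0348 0.1576]
t 7.425 pos [0.5218 0.1737 0.3653] rot [ 3.142e+00 -1.000e-03 -1.490e-01] sorter [-0.0526  0.1569] q6 1.902
tool y rel sorter y, rad: -3.142
[[0.989, -0.148, 0.001], [-0.148, -0.989, -0.0], [0.001, 0.0, -1.0]]
0.4 [[323.  78.]]
0.5 [[323.  67.]]
0.6 [[323.  57.]]
0.7 [[323.  47.]]
0.8 [[323.  39.]]
```

View pics/w3.png

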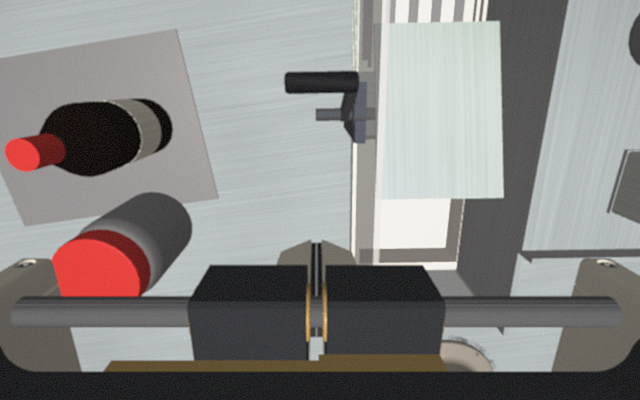

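```bash
python3 - <<'E'
from go import *;from wr import wrist
p=wrist()
print('stub',w2s(onz(p,(330,114),.145)))
for u in[(385,22),(500,22),(388,198),(503,198)]:
    for z in(.073,.145,.217):print(u,z,w2s(onz(p,u,z)).round(3))
for n in('plate_axle','crate','tub'):print(n,[(np.round(k['at']),round(k['p'],2),w2s(onz(p,k['at'],.145 if n=='plate_axle' else 0)).round(3)) for k in robot.tip_of(p,n)])
E
```

```text
stub [0.00262907 0.14187253]
(385, 22) 0.073 [0.108 0.072]
(385, 22) 0.145 [0.097 0.085]
(385, 22) 0.217 [0.085 0.098]
(500, 22) 0.073 [ 0.108 -0.07 ]
(500, 22) 0.145 [ 0.096 -0.036]
(500, 22) 0.217 [ 0.085 -0.001]
(388, 198) 0.073 [-0.121  0.054]
(388, 198) 0.145 [-0.098  0.07 ]
(388, 198) 0.217 [-0.074  0.085]
(503, 198) 0.073 [-0.122 -0.112]
(503, 198) 0.145 [-0.098 -0.071]
(503, 198) 0.217 [-0.075 -0.03 ]
plate_axle [(array([438., 115.]), 0.9, array([0.001, 0.019]))]
crate []
tub [(array([400., 196.]), 0.64, array([-0.141,  0.018]))]
```

carry_out(commands=[[[0.03,0,0.05],0,0],[[0,0,0.05],0,0],[[0,0,0.05],0,0],[[0,0,0],0,0],[[0,0,0],0,0]])

```text
time: 8.3
tool_pos: [0.5527, 0.1693, 0.2171]
tool_rot: [-3.141, -0.003, -0.149]
contact_force: [-0.1, -0.9, 0.1]
opening: 0.0003
grip_force: 0.0
```

carry_out(commands=[[[0.01,0,0],0,0],[[0.01,0,0],0,0],[[0.01,0,0],0,0],[[0.01,0,0],0,0]])

```text
time: 8.8
tool_pos: [0.5904, 0.1633, 0.2147]
tool_rot: [3.141, 0.003, -0.149]
contact_force: [-5.3, 1.9, -4.4]
opening: 0.0001
grip_force: 2.8
```

carry_out(commands=[[[0.01,0,0],0,0]])

```text
time: 8.93
tool_pos: [0.5994, 0.1619, 0.2138]
tool_rot: [3.141, 0.006, -0.149]
contact_force: [-4.7, 0.8, -2.8]
opening: 0.0006
grip_force: 2.5
```

carry_out(commands=[[[0.01,0,0],0,0]])

```text
time: 9.05
tool_pos: [0.61, 0.1603, 0.2143]
tool_rot: [3.141, 0.004, -0.149]
contact_force: [-4.3, 1.7, 0.6]
opening: 0.0004
grip_force: 1.7
```

carry_out(commands=[[[0.01,0,0],0,0]])

```text
time: 9.18
tool_pos: [0.6213, 0.1588, 0.2154]
tool_rot: [-3.142, -0.0, -0.149]
contact_force: [-0.1, -0.4, 0.2]
opening: 0.0007
grip_force: 0.3
```

```bash
python3 ov.py o2;python3 go.py
```

```text
scene [(array([366., 183.]), 0.57)]
side [(array([361., 168.]), 0.68)]
-0.8 [[295. 250.]] [[337. 156.]]
-0.6 [[291. 246.]] [[339. 155.]]
0.4 [[271. 222.]] [[357. 166.]]
0.6 [[268. 219.]] [[360. 170.]]
0.8 [[266. 216.]] [[363. 175.]]
t 9.375 pos [0.6213 0.1586 0.2154] rot [-3.141e+00 -2.000e-03 -1.500e-01] sorter [0.0481 0.1567] q6 1.851
tool y rel sorter y, rad: -3.142
[[0.989, -0.149, 0.002], [-0.149, -0.989, -0.0], [0.002, -0.0, -1.0]]
```

View pics/o2.png

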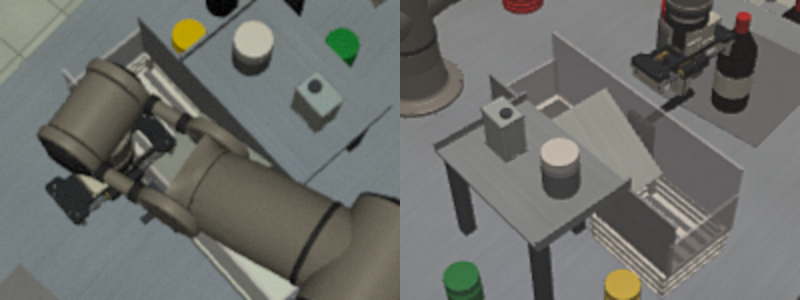

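The plate leans towards the crate but contact was lost again. I'll check the lever's angle numerically from dark pixels in the side view.

```bash
python3 - <<'E'
from go import *
d=robot.read_camera('side');g=d['pixels'].max(2)
print('     '+''.join(str(c%10) for c in range(336,376)))
for r in range(154,186): print(r,' '+''.join('#' if v<50 else '+' if v<80 else '.' for v in g[r,336:376]))
for q in(.3,.4,.5,.6,.7,.8):
    z=.145+.1*np.cos(q);print(q,[proj(d,np.r_[s2w(.1*np.sin(q),y),z]).round(1).tolist() for y in(.122,.183)])
print(proj(d,np.r_[robot.observe()['tool_pos']]-[0,0,.017]))
E
```

```text
6789012345678901234567890123456789012345
154  ..++####+##+++#+++######+#+########+....
155  .++.+###+####+##+##+###+.+########+.....
156  ..+..+###+++#+####+.+#+...######+++.....
157  .......+####+++###+.....+.####++++......
158  ........+###+#####+++++.++##+++++.......
159  .........++#####+++.+++.+##+..+.........
160  ...........+###+..++.+....+.............
161  ............+++..+++......+.............
162  ......................+...+.............
163  ............++...........++.............
164  ............++...........++.#+..........
165  .........................+++##+.........
166  .........................+.####+........
167  .......................+.#+####.........
168  .....................+#######+..........
169  ...................+########............
170  ..................+#######+.............
171  .................+#######...............
172  ................#######++...............
173  ..............+######+..................
174  ...............+###++...................
175  ............+...+++.....................
176  ...........++++.........................
177  +.........++++++........................
178  ++.+....+++++++.........................
179  ++++...++++++...........................
180  +++.....++++............................
181  ++++.+...+..............................
182  +++++++.................................
183  ++.++++++...............................
184  .++++++++++.............................
185  ..+++++++++.............................
0.3 [[[349.4, 167.1]], [[361.1, 160.1]]]
0.4 [[[351.1, 169.1]], [[362.8, 162.0]]]
0.5 [[[352.7, 171.3]], [[364.4, 164.1]]]
0.6 [[[354.2, 173.5]], [[365.9, 166.3]]]
0.7 [[[355.6, 175.9]], [[367.3, 168.6]]]
0.8 [[[356.9, 178.3]], [[368.5, 170.9]]]
[[358.67170848 173.90148357]]
```

The bar (side 351,173 to 366,166) is at q≈0.55 and the finger slipped past it. I'll turn the tool 90° and cage the bar between the fingers instead, which also keeps the gripper body clear of the wall.

carry_out(commands=[[[0,0,-0.05],0,0],[[0,0,-0.05],0,0],[[0,0,-0.04],-0.1745,0.6],[[0,0,0],-0.1745,0.6],[[0,0,0],-0.1745,0.6],[[0,0,0],-0.1745,0.6],[[0,0,0],-0.1745,0.6],[[0,0,0],-0.1745,0.6],[[0,0,0],-0.1745,0.6],[[0,0,0],-0.1745,0.6],[[0,0,0],-0.1745,0.6],[[0,0,0],0,0.6],[[0,0,0],0,0.6]])

```text
time: 11.05
tool_pos: [0.6204, 0.1588, 0.3553]
tool_rot: [3.141, 0.0, 1.418]
contact_force: [0.5, 0.6, 0.0]
opening: 0.0549
grip_force: 0.0
```

```bash
python3 wr.py w4 lever_grip:.235; python3 go.py 0.045,0.16,0.355;  python3 - <<'E'
from go import *;from wr import wrist
p=wrist();d=robot.read_camera('side');s=robot.read_camera('scene')
for n,c in(('wrist',p),('side',d),('scene',s)):print(n,[(np.round(k['at'],1),round(k['p'],2)) for k in robot.tip_of(c,'lever_grip')[:2]])
for q in(.3,.4,.5,.6,.7,.8):
    P=np.r_[s2w(.1*np.sin(q),.152),.145+.1*np.cos(q)];print(q,[proj(c,P).round(1)[0] for c in(p,d,s)])
E
```

```text
lever_grip [324. 182.] 0.95 [0.6286 0.1598 0.235 ] [0.0551 0.159 ]
t 11.15 pos [0.6205 0.1588 0.3552] rot [3.141 0.    1.419] sorter [0.0472 0.1569] q6 0.283
tool y rel sorter y, rad: -1.574
[[0.151, 0.989, 0.0], [0.989, -0.151, -0.0], [-0.0, 0.0, -1.0]]
0.045,0.16,0.355 delta tool [ 0.0031 -0.0022  0.0002]
wrist [(array([324.6, 183.9]), 0.55)]
side [(array([360.6, 169.4]), 0.62), (array([359.4, 153.1]), 0.57)]
scene []
0.3 [array([295.9, 191.6]), array([355.2, 163.6]), array([273.3, 224.3])]
0.4 [array([306.5, 190.4]), array([356.9, 165.6]), array([271.5, 222.4])]
0.5 [array([316.4, 189. ]), array([358.5, 167.7]), array([269.8, 220.6])]
0.6 [array([325.5, 187.4]), array([360. , 169.9]), array([268.2, 219. ])]
0.7 [array([333.7, 185.6]), array([361.4, 172.2]), array([266.8, 217.6])]
0.8 [array([340.9, 183.6]), array([362.7, 174.6]), array([265.5, 216.5])]
```

The lever is at q≈0.58. I'll go down over the bar (sorter 0.055, 0.158), cage it, and push on to the stop.

carry_out(commands=[[[0.002,0.008,0.045],0,0.6],[[0,0,0.045],0,0.6],[[0,0,0.045],0,0.6],[[0,0,0],0,0.3],[[0,0,0],0,0.3],[[0,0,0],0,0.3]])

```text
time: 12.2
tool_pos: [0.6299, 0.1598, 0.2229]
tool_rot: [3.137, -0.001, 1.421]
contact_force: [-0.2, 0.2, 0.1]
opening: 0.0303
grip_force: 0.0
```

carry_out(commands=[[[0,0.004,-0.0],0,0.3],[[0,0.004,0.003],0,0.3],[[0,0.004,0.003],0,0.3],[[0,0.004,0.003],0,0.3]])

```text
time: 12.7
tool_pos: [0.6449, 0.1573, 0.2116]
tool_rot: [3.141, -0.0, 1.421]
contact_force: [-0.3, -0.1, 5.2]
opening: 0.0275
grip_force: 2.6
```

carry_out(commands=[[[0,0.003,0.0],0,0.3],[[0,0.002,0.0],0,0.3]])

```text
time: 12.95
tool_pos: [0.6494, 0.1565, 0.2111]
tool_rot: [-3.141, 0.0, 1.421]
contact_force: [-1.9, 0.1, 1.8]
opening: 0.0273
grip_force: 1.1
```

```bash
python3 go.py; python3 wr.py w5 lever_grip:.22
```

```text
t 12.95 pos [0.6494 0.1565 0.2111] rot [-3.141  0.     1.421] sorter [0.0762 0.1589] q6 0.271
tool y rel sorter y, rad: -1.571
[[0.149, 0.989, -0.001], [0.989, -0.149, -0.0], [-0.0, -0.001, -1.0]]
lever_grip [289. 256.] 0.77 [0.6341 0.1543 0.22  ] [0.0614 0.1545]
```

carry_out(commands=[[[0,0.003,0.0],0,0.3],[[0,0.0,0.0],0,0.3]])

```text
time: 13.3
tool_pos: [0.6529, 0.1558, 0.211]
tool_rot: [3.141, 0.0, 1.421]
contact_force: [0.7, -0.0, 1.1]
opening: 0.0275
grip_force: 0.3
```

```bash
python3 go.py|head -1; python3 wr.py w6 lever_grip:.2147; python3 - <<'E'
from go import *
d=robot.read_camera('side');g=d['pixels'].max(2)
print('     '+''.join(str(c%10) for c in range(336,376)))
for r in range(160,182): print(r,' '+''.join('#' if v<50 else '+' if v<80 else '.' for v in g[r,336:376]))
E
```

```text
t 13.3 pos [0.6529 0.1558 0.211 ] rot [3.141 0.    1.421] sorter [0.0797 0.1587] q6 0.27
lever_grip [280. 255.] 0.88 [0.632  0.1522 0.2147] [0.0596 0.152 ]
     6789012345678901234567890123456789012345
160  ..........................+####++#+#####
161  ..........................#######++#+###
162  ..........................#########+.###
163  .........................+########+.++#+
164  .........................+########.+.++.
165  .........................+###+++##++#+..
166  .........................+#####++#+.+++.
167  .........................######+.+....++
168  .........................######+.......+
169  .......................++######+........
170  ......................+#######++........
171  ....................+#######+...........
172  ...................########.............
173  .................+#######++....+........
174  ................#######+.......+........
175  ................+#####+.................
176  .............++...+#+...................
177  ...........+++++........................
178  ++.+.....++++++++.......................
179  ++++...+++++++..........................
180  +++.....+++++...........................
181  ++++.+...++.............................
```

View pics/w6.png

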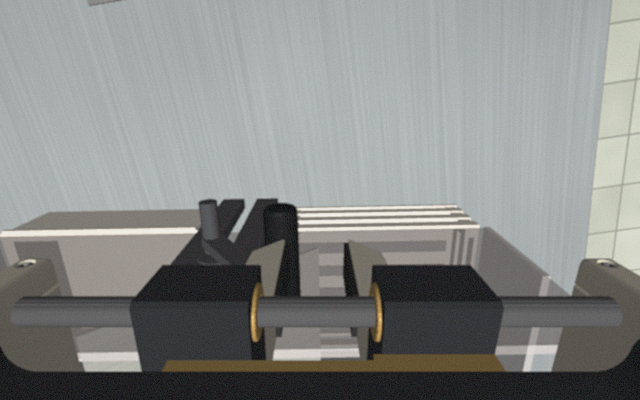

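The bar (column 282, rows 210–330) lies against the trailing finger, between the fingers. I'll compare the projections for each q against it.

```bash
python3 - <<'E'
from go import *;from wr import wrist
p=wrist()
print('cam tool',np.round(np.array(p['T_tool_cam']),3).tolist())
for q in(.5,.6,.7,.8):
    print(q,[proj(p,np.r_[s2w(.1*np.sin(q),y),.145+.1*np.cos(q)]).round(1).tolist()[0] for y in(.121,.183)])
print('axle',proj(p,np.r_[s2w(0,.122),.145]))
R=Ro.from_euler('xyz',robot.observe()['tool_rot']).as_matrix();T=np.array(robot.observe()['tool_pos'])
for v in[(0,-.0137,.017),(0,.0137,.017),(0,-.0137,0),(0,-.0327,.017)]: print(v,proj(p,T+R@np.array(v)).round())
E
```

```text
cam tool [[-0.001, 0.951, 0.31, 0.085], [1.0, 0.001, 0.0, 0.0], [-0.0, 0.31, -0.951, -0.181], [0.0, 0.0, 0.0, 1.0]]
0.5 [[258.4, 321.1], [251.6, 215.9]]
0.6 [[275.0, 315.1], [270.2, 212.2]]
0.7 [[289.8, 308.4], [286.8, 208.2]]
0.8 [[302.8, 301.4], [301.2, 203.9]]
axle [[215.46167399 248.09197627]]
(0, -0.0137, 0.017) [[293. 230.]]
(0, 0.0137, 0.017) [[337. 230.]]
(0, -0.0137, 0) [[291. 242.]]
(0, -0.0327, 0.017) [[263. 230.]]
```

carry_out(commands=[[[0,0,0],0,0.6],[[0,0,0],0,0.6],[[0,0,0],0,0.6],[[0,0,-0.05],0,0.6],[[0,0,-0.05],0,0.6],[[0,0,-0.05],0,0.6],[[0,0,0],0,0.6]])

```text
time: 14.38
tool_pos: [0.6535, 0.1562, 0.3664]
tool_rot: [3.132, -0.003, 1.421]
contact_force: [1.1, -0.4, -0.4]
opening: 0.0548
grip_force: 0.0
```

```bash
cat > lev.py <<'E'
from go import *;from wr import wrist
p=wrist();d=robot.read_camera('side');s=robot.read_camera('scene')
cams=dict(wrist=p,side=d,scene=s);ob={}
for n,c in cams.items():
    r=robot.tip_of(c,'lever_grip')
    if r: ob[n]=r[0];print(n,np.round(r[0]['at'],1),round(r[0]['p'],2))
for q in np.arange(-.8,.85,.1):
    P=np.r_[s2w(.1*np.sin(q),.152),.145+.1*np.cos(q)]
    e={n:round(float(np.linalg.norm(proj(cams[n],P)[0]-ob[n]['at'])),1) for n in ob}
    if min(e.values())<25: print(round(q,1),e)
E
python3 lev.py
```

```text
wrist [295.3 180.2] 0.91
side [364.4 169.9] 0.73
-0.3 {'wrist': 99.8, 'side': 24.6}
-0.2 {'wrist': 90.3, 'side': 22.7}
-0.1 {'wrist': 80.2, 'side': 20.6}
-0.0 {'wrist': 69.6, 'side': 18.4}
0.1 {'wrist': 58.7, 'side': 16.1}
0.2 {'wrist': 47.8, 'side': 13.6}
0.3 {'wrist': 37.1, 'side': 11.1}
0.4 {'wrist': 26.8, 'side': 8.6}
0.5 {'wrist': 17.2, 'side': 6.3}
0.6 {'wrist': 8.9, 'side': 4.4}
0.7 {'wrist': 5.8, 'side': 3.8}
0.8 {'wrist': 10.8, 'side': 5.0}
```

```bash
python3 - <<'E'
from go import *
print(robot.tcp_to_tips,[a for a in dir(robot) if a[0]!='_'])
E
python3 go.py 0.06,0.158,0.2
```

```text
0.017 ['IKError', 'find_in', 'hand_in', 'observe', 'read_camera', 'tcp_to_tips', 'tip_of']
t 14.675 pos [0.652  0.1559 0.3595] rot [-3.139e+00  1.000e-03  1.421e+00] sorter [0.0789 0.1587] q6 0.27
tool y rel sorter y, rad: -1.571
[[0.149, 0.989, -0.003], [0.989, -0.149, -0.001], [-0.001, -0.003, -1.0]]
0.06,0.158,0.2 delta tool [-0.0006 -0.0184  0.1595]
```

carry_out(commands=[[[0,-0.016,0.05],0,0.6],[[0,0,0.05],0,0.6],[[0,0,0.04],0,0.6],[[0,0,0.022],0,0.6],[[0,0,0],0,0.3],[[0,0,0],0,0.3],[[0,0,0],0,0.3]])

```text
time: 15.55
tool_pos: [0.6372, 0.1584, 0.2006]
tool_rot: [3.139, -0.001, 1.421]
contact_force: [0.3, -0.0, 0.4]
opening: 0.0305
grip_force: 0.0
```

carry_out(commands=[[[0,0.005,-0.0],0,0.3],[[0,0.004,0],0,0.3]])

```text
time: 15.8
tool_pos: [0.6432, 0.1576, 0.1981]
tool_rot: [-3.135, 0.001, 1.422]
contact_force: [-9.6, 2.6, -6.2]
opening: 0.0278
grip_force: 4.8
```

carry_out(commands=[[[0,0.004,-0.0],0,0.3]])

```text
time: 15.92
tool_pos: [0.6461, 0.1571, 0.197]
tool_rot: [-3.132, 0.001, 1.422]
contact_force: [-9.7, 1.8, -6.0]
opening: 0.0276
grip_force: 4.9
```

carry_out(commands=[[[0,0.003,-0.0],0,0.3]])

```text
time: 16.05
tool_pos: [0.6501, 0.1565, 0.1976]
tool_rot: [-3.134, 0.001, 1.422]
contact_force: [-5.7, 0.5, -0.8]
opening: 0.0278
grip_force: 2.4
```

carry_out(commands=[[[0,0.003,-0.0],0,0.3]])

```text
time: 16.18
tool_pos: [0.6536, 0.156, 0.1987]
tool_rot: [-3.136, 0.001, 1.422]
contact_force: [-11.5, 1.4, 1.6]
opening: 0.0273
grip_force: 4.8
```

```bash
python3 go.py|head -1;python3 lev.py
```

```text
t 16.175 pos [0.6536 0.156  0.1987] rot [-3.136e+00  1.000e-03  1.422e+00] sorter [0.0804 0.1589] q6 0.269
wrist [297.  255.7] 0.62
side [364.3 170.7] 0.84
-0.2 {'wrist': 203.5, 'side': 23.1}
-0.1 {'wrist': 184.8, 'side': 21.0}
-0.0 {'wrist': 164.4, 'side': 18.8}
0.1 {'wrist': 142.9, 'side': 16.5}
0.2 {'wrist': 120.7, 'side': 14.0}
0.3 {'wrist': 98.5, 'side': 11.5}
0.4 {'wrist': 76.9, 'side': 9.0}
0.5 {'wrist': 56.4, 'side': 6.5}
0.6 {'wrist': 37.5, 'side': 4.3}
0.7 {'wrist': 21.2, 'side': 3.3}
0.8 {'wrist': 10.7, 'side': 4.2}
```

carry_out(commands=[[[0,0.003,-0.0],0,0.3]])

```text
time: 16.6
tool_pos: [0.6547, 0.1559, 0.1993]
tool_rot: [-3.133, 0.001, 1.422]
contact_force: [-19.1, 2.5, 7.2]
opening: 0.0279
grip_force: 7.7
```

carry_out(commands=[[[0,0,0],0,0.6],[[0,0,0],0,0.6],[[0,0,0],0,0.6],[[0,-0.008,-0.0],0,0.6],[[0,0,-0.05],0,0.6],[[0,0,-0.05],0,0.6],[[0,0,-0.06],0,0.6],[[0,0,0],0,0.6]])

```text
time: 17.6
tool_pos: [0.6516, 0.1566, 0.3656]
tool_rot: [3.13, -0.003, 1.421]
contact_force: [0.8, -0.3, -0.8]
opening: 0.0552
grip_force: 0.0
```

```bash
python3 go.py|head -1;python3 lev.py
```

```text
t 17.6 pos [0.6516 0.1566 0.3656] rot [ 3.130e+00 -3.000e-03  1.421e+00] sorter [0.0783 0.1593] q6 0.271
wrist [307.3 178.2] 0.72
side [364.1 172.8] 0.64
scene [265.  217.1] 0.61
-0.2 {'wrist': 101.0, 'side': 24.3, 'scene': 26.4}
-0.1 {'wrist': 90.8, 'side': 22.3, 'scene': 23.2}
-0.0 {'wrist': 80.2, 'side': 20.1, 'scene': 20.0}
0.1 {'wrist': 69.3, 'side': 17.8, 'scene': 16.9}
0.2 {'wrist': 58.4, 'side': 15.3, 'scene': 13.9}
0.3 {'wrist': 47.6, 'side': 12.8, 'scene': 11.0}
0.4 {'wrist': 37.3, 'side': 10.2, 'scene': 8.4}
0.5 {'wrist': 27.4, 'side': 7.6, 'scene': 5.9}
0.6 {'wrist': 18.4, 'side': 5.0, 'scene': 3.7}
0.7 {'wrist': 10.6, 'side': 2.7, 'scene': 1.8}
0.8 {'wrist': 5.5, 'side': 2.3, 'scene': 0.8}
```

The lever is fully over towards the crate (q≈0.8, all three cameras agree). Now to hover near the jar with the gripper open.

carry_out(commands=[[[-0.05,0,-0.005],0,1],[[-0.05,0,0],0,1],[[-0.05,0,0],0,1],[[-0.05,0,0],0,1],[[-0.05,0,0],0,1],[[-0.02,0,0],0,1],[[0,0,0],0,1],[[0,0,0],0,1]])

```text
time: 18.9
tool_pos: [0.6105, -0.1092, 0.364]
tool_rot: [-3.141, -0.001, 1.423]
contact_force: [0.3, 0.0, 0.2]
opening: 0.0918
grip_force: 0.0
```

```bash
python3 wr.py w7 jar_center:.262 tin_center:.263 shelf_edge:.22; python3 go.py 0.072,-0.145,0.37 0.072,-0.145,0.265
```

```text
jar_center [428. 232.] 0.77 [ 0.7037 -0.1627  0.262 ] [ 0.1772 -0.1487]
jar_center [410. 160.] 0.76 [ 0.6923 -0.0943  0.262 ] [ 0.1558 -0.0828]
tin_center [166. 245.] 0.71 [ 0.469  -0.1394  0.263 ] [-0.0584 -0.1605]
shelf_edge [242. 122.] 0.91 [ 0.5511 -0.0465  0.22  ] [ 0.0091 -0.0564]
t 19.1 pos [ 0.6105 -0.1093  0.3642] rot [ 3.142 -0.     1.423] sorter [ 0.0771 -0.1097] q6 -0.153
tool y rel sorter y, rad: -1.569
[[0.147, 0.989, 0.0], [0.989, -0.147, 0.0], [0.0, 0.0, -1.0]]
0.072,-0.145,0.37 delta tool [-0.0352 -0.0052 -0.0058]
0.072,-0.145,0.265 delta tool [-0.    -0.     0.105]
```

```bash
python3 - <<'E'
from go import *;from wr import wrist
p=wrist();s=robot.read_camera('scene');d=robot.read_camera('side')
print([ (np.round(k['at']),round(k['p'],2)) for k in robot.find_in(p,'jar_center')])
X=np.r_[s2w(.072,-.145),.304];u=proj(p,X)[0];print('pred top',u)
for n,c in(('wrist',p),('side',d),('scene',s)):
    im=c['pixels'].astype(int);m=((im.min(2)>150)&(np.ptp(im,axis=2)<40)).astype(np.uint8)
    k,l,st,ce=cv2.connectedComponentsWithStats(m)
    u=proj(c,X)[0]
    for i in range(1,k):
        if st[i,4]>60 and np.linalg.norm(ce[i]-u)<70: print(n,u.round(),st[i].tolist(),ce[i].round(1),w2s(onz(c,ce[i],.304)).round(4))
E
```

```text
[(array([428., 226.]), 0.69), (array([416., 164.]), 0.59), (array([310., 232.]), 0.58), (array([382.,  53.]), 0.46)]
pred top [308.9090791  249.55608239]
side [299. 196.] [291, 189, 18, 14, 203] [299.4 195.5] [ 0.0721 -0.1437]
side [299. 196.] [347, 217, 22, 18, 68] [357.5 225.4] [ 0.2797 -0.0896]
side [299. 196.] [317, 227, 36, 32, 62] [334.8 243.2] [ 0.2842 -0.1842]
scene [337. 149.] [259, 164, 48, 50, 679] [282.4 188.9] [0.0819 0.0677]
scene [337. 149.] [286, 165, 26, 27, 90] [298.8 178.3] [0.0754 0.0083]
```

carry_out(commands=[[[-0.035,-0.005,0],0,1],[[0,0,0.03],0,1],[[0,0,0.03],0,1],[[0,0,0.037],0,1],[[0,0,0],0,0.5],[[0,0,0],0,0.5],[[0,0,0],0,0.5],[[0,0,0],0,0.5]], newtons=8)

```text
time: 20.3
tool_pos: [0.6009, -0.1448, 0.269]
tool_rot: [3.138, 0.001, 1.421]
contact_force: [1.1, -0.0, 3.8]
opening: 0.0639
grip_force: 8.0
```

```bash
python3 go.py 0.072,-0.1,0.267 0.0,-0.1,0.267 0,-0.05,0.267
```

```text
t 20.3 pos [ 0.6009 -0.1448  0.269 ] rot [3.138e+00 1.000e-03 1.421e+00] sorter [ 0.0729 -0.1463] q6 -0.211
tool y rel sorter y, rad: -1.571
[[0.149, 0.989, 0.003], [0.989, -0.149, -0.001], [-0.001, 0.004, -1.0]]
0.072,-0.1,0.267 delta tool [ 0.0463 -0.0009  0.002 ]
0.0,-0.1,0.267 delta tool [-0.     -0.072  -0.0003]
0,-0.05,0.267 delta tool [ 0.05 -0.   -0.  ]
```

The jar is gripped (63.9 mm, 8 N). Sliding it level, first forward and then to the middle.

carry_out(commands=[[[0.012,0,0],0,0.5],[[0.012,0,0],0,0.5],[[0.012,0,0],0,0.5],[[0.01,0,0],0,0.5],[[0,-0.018,0],0,0.5],[[0,-0.018,0],0,0.5],[[0,-0.018,0],0,0.5],[[0,-0.018,0],0,0.5],[[0,0,0],0,0.5]])

```text
time: 21.42
tool_pos: [0.5347, -0.0878, 0.2681]
tool_rot: [-3.141, -0.0, 1.421]
contact_force: [-3.4, 1.7, 4.9]
opening: 0.0639
grip_force: 8.0
```

```bash
python3 go.py; python3 - <<'E'
from go import *
s=robot.read_camera('scene');d=robot.read_camera('side')
for c in(s,d):
    for n,z in(('jar_center',.262),('tin_center',.263)):
        for k in robot.tip_of(c,n)[:3]: print(n,np.round(k['at']),round(k['p'],2),w2s(onz(c,k['at'],z)).round(3))
E
```

```text
t 21.425 pos [ 0.5347 -0.0878  0.2681] rot [-3.141 -0.     1.421] sorter [-0.001  -0.0998] q6 -0.155
tool y rel sorter y, rad: -1.571
[[0.149, 0.989, -0.001], [0.989, -0.149, 0.0], [0.0, -0.001, -1.0]]
jar_center [302. 151.] 0.71 [ 0.152 -0.069]
jar_center [321. 128.] 0.57 [ 0.173 -0.17 ]
jar_center [343. 173.] 0.54 [ 0.009 -0.118]
jar_center [292. 186.] 0.96 [-0.011 -0.11 ]
jar_center [331. 269.] 0.94 [ 0.322 -0.23 ]
jar_center [310. 296.] 0.93 [ 0.348 -0.328]
tin_center [272. 181.] 0.84 [-0.075 -0.15 ]
```

carry_out(commands=[[[0.013,0,0],0,0.5],[[0.013,0,0],0,0.5],[[0.013,0,0],0,0.5],[[0.013,0,0],0,0.5],[[0.0,0,0],0,1],[[0,0,0],0,1],[[0,0,0],0,1],[[0,0,0],0,1],[[0,0,0],0,1],[[0,0,0],0,1]])

```text
time: 22.98
tool_pos: [0.5435, -0.037, 0.2672]
tool_rot: [3.142, 0.0, 1.421]
contact_force: [1.1, 0.8, -0.5]
opening: 0.0917
grip_force: 0.0
```

```bash
cat > jt.py <<'E'
from go import *
s=robot.read_camera('scene');d=robot.read_camera('side')
for c in(s,d):
    for n in('jar_center','tin_center'):
        for k in robot.tip_of(c,n)[:5]: print(n,np.round(k['at']),round(k['p'],2),'shelf',w2s(onz(c,k['at'],.262)).round(3),'low',w2s(onz(c,k['at'],.035)).round(3))
E
python3 jt.py; python3 go.py|head -1
```

```text
jar_center [270. 185.] 0.81 shelf [0.13  0.082] low [0.202 0.048]
jar_center [320. 126.] 0.61 shelf [ 0.181 -0.169] low [ 0.262 -0.246]
jar_center [381. 155.] 0.56 shelf [-0.023 -0.25 ] low [ 0.023 -0.34 ]
jar_center [303. 150.] 0.44 shelf [ 0.153 -0.073] low [ 0.23  -0.133]
tin_center [368. 184.] 0.46 shelf [-0.069 -0.153] low [-0.03  -0.227]
jar_center [250. 267.] 0.98 shelf [ 0.167 -0.399] low [ 0.023 -0.341]
jar_center [276. 292.] 0.96 shelf [ 0.28  -0.391] low [ 0.165 -0.331]
jar_center [311. 292.] 0.66 shelf [ 0.34 -0.32] low [ 0.24  -0.242]
jar_center [363. 236.] 0.6 shelf [ 0.298 -0.079] low [0.187 0.059]
jar_center [334. 270.] 0.57 shelf [ 0.329 -0.226] low [ 0.226 -0.124]
tin_center [271. 181.] 0.56 shelf [-0.08  -0.151] low [-0.286 -0.03 ]
t 23.275 pos [ 0.5435 -0.0369  0.2672] rot [3.142 0.    1.421] sorter [ 0.0001 -0.0481] q6 -0.059
```

Both views put the jar in the crate (sorter ≈0.195, 0.053), and the tin is untouched. Back to the lever.

carry_out(commands=[[[0,0,-0.05],0,1],[[0,0,-0.05],0,1],[[0.052,0.018,0],0,0.6],[[0.052,0.018,0],0,0.6],[[0.052,0.018,0],0,0.6],[[0.052,0.018,0],0,0.6],[[0,0,0],0,0.6],[[0,0,0],0,0.6]])

```text
time: 24.28
tool_pos: [0.6456, 0.1579, 0.3668]
tool_rot: [-3.141, 0.001, 1.422]
contact_force: [0.1, -0.6, -0.1]
opening: 0.0547
grip_force: 0.0
```

```bash
python3 go.py 0.07,0.158,0.199;python3 lev.py|tail -3
```

```text
t 24.275 pos [0.6456 0.1579 0.3668] rot [-3.141e+00  1.000e-03  1.422e+00] sorter [0.0722 0.1596] q6 0.274
tool y rel sorter y, rad: -1.571
[[0.149, 0.989, -0.001], [0.989, -0.149, -0.001], [-0.001, -0.001, -1.0]]
0.07,0.158,0.199 delta tool [-0.0015 -0.0021  0.1678]
0.6 {'wrist': 15.4, 'side': 6.0, 'scene': 5.1}
0.7 {'wrist': 7.5, 'side': 4.8, 'scene': 3.2}
0.8 {'wrist': 3.9, 'side': 5.1, 'scene': 1.6}
```

carry_out(commands=[[[-0.001,-0.002,0.05],0,0.6],[[0,0,0.05],0,0.6],[[0,0,0.05],0,0.6],[[0,0,0.018],0,0.6],[[0,0,0],0,0.3],[[0,0,0],0,0.3],[[0,0,0],0,0.3],[[0,-0.003,0],0,0.3],[[0,-0.012,-0.01],0,0.3],[[0,-0.01,-0.0066],0,0.3],[[0,-0.01,-0.005],0,0.3]])

```text
time: 25.95
tool_pos: [0.6082, 0.1628, 0.2219]
tool_rot: [3.14, -0.0, 1.422]
contact_force: [-0.1, -0.2, 0.0]
opening: 0.0277
grip_force: 0.0
```

carry_out(commands=[[[0,-0.01,-0.0037],0,0.3],[[0,-0.01,-0.0026],0,0.3],[[0,-0.01,-0.0015],0,0.3],[[0,-0.01,-0.0005],0,0.3],[[0,-0.01,0.0005],0,0.3],[[0,-0.01,0.0015],0,0.3],[[0,-0.01,0.0026],0,0.3]])

```text
time: 26.82
tool_pos: [0.539, 0.1731, 0.2243]
tool_rot: [-3.142, 0.0, 1.421]
contact_force: [-0.7, -0.9, -0.2]
opening: 0.0278
grip_force: 0.0
```

```bash
python3 go.py|head -1;python3 lev.py
```

```text
t 26.825 pos [0.539  0.1731 0.2243] rot [-3.142  0.     1.421] sorter [-0.0355  0.1589] q6 0.325
wrist [492.  237.4] 0.92
side [365.1 174.1] 0.65
-0.1 {'wrist': 132.4, 'side': 23.9}
-0.0 {'wrist': 114.1, 'side': 21.7}
0.1 {'wrist': 96.1, 'side': 19.4}
0.2 {'wrist': 78.8, 'side': 17.0}
0.3 {'wrist': 62.7, 'side': 14.4}
0.4 {'wrist': 48.0, 'side': 11.8}
0.5 {'wrist': 35.0, 'side': 9.2}
0.6 {'wrist': 23.8, 'side': 6.6}
0.7 {'wrist': 14.5, 'side': 4.1}
0.8 {'wrist': 7.4, 'side': 2.5}
```

The fingers rode over the bar and the lever is still at 0.8. The pads reach less far than stated, so I'll repeat with the TCP about 28 mm below the bar centre.

carry_out(commands=[[[0,0,-0.06],0,0.6],[[0,0,-0.056],0,0.6],[[0,0.053,0],0,0.6],[[0,0.053,0],0,0.6],[[0,0,0],0,0.6],[[0,0,0.05],0,0.6],[[0,0,0.05],0,0.6],[[0,0,0.05],0,0.6],[[0,0,0.003],0,0.6],[[0,0,0],0,0.3],[[0,0,0],0,0.3],[[0,0,0],0,0.3]])

```text
time: 28.62
tool_pos: [0.6453, 0.1573, 0.1895]
tool_rot: [3.138, -0.001, 1.421]
contact_force: [-0.0, 0.4, 0.2]
opening: 0.0303
grip_force: 0.0
```

carry_out(commands=[[[0,-0.004,0],0,0.3],[[0,-0.005,0],0,0.3],[[0,-0.005,0],0,0.3]])

```text
time: 29.0
tool_pos: [0.6363, 0.1585, 0.1914]
tool_rot: [3.125, -0.002, 1.421]
contact_force: [16.0, -3.1, 10.2]
opening: 0.0284
grip_force: 8.0
```

```bash
python3 go.py|head -1;python3 lev.py|tail -5
```

```text
t 29.0 pos [0.6363 0.1585 0.1914] rot [ 3.125e+00 -2.000e-03  1.421e+00] sorter [0.063  0.1589] q6 0.279
0.4 {'wrist': 70.7, 'side': 9.1}
0.5 {'wrist': 50.0, 'side': 6.5}
0.6 {'wrist': 31.2, 'side': 4.0}
0.7 {'wrist': 15.1, 'side': 2.2}
0.8 {'wrist': 8.0, 'side': 3.1}
```

carry_out(commands=[[[0,-0.006,-0.003],0,0.3],[[0,-0.006,-0.004],0,0.3],[[0,-0.006,-0.004],0,0.3]])

```text
time: 29.68
tool_pos: [0.6178, 0.1614, 0.2029]
tool_rot: [3.126, -0.003, 1.42]
contact_force: [9.2, -0.6, 5.4]
opening: 0.0286
grip_force: 4.5
```

carry_out(commands=[[[0,-0.008,-0.004],0,0.3],[[0,-0.008,-0.004],0,0.3],[[0,-0.008,-0.003],0,0.3]])

```text
time: 30.05
tool_pos: [0.5912, 0.1653, 0.2117]
tool_rot: [3.134, -0.001, 1.421]
contact_force: [6.4, -2.7, 3.9]
opening: 0.0275
grip_force: 2.8
```

carry_out(commands=[[[0,-0.008,-0.002],0,0.3],[[0,-0.008,-0.001],0,0.3],[[0,-0.008,0],0,0.3]])

```text
time: 30.42
tool_pos: [0.5659, 0.1691, 0.2134]
tool_rot: [3.139, -0.001, 1.421]
contact_force: [4.6, -1.2, 2.5]
opening: 0.0276
grip_force: 2.2
```

```bash
python3 go.py|head -1;python3 lev.py
```

```text
t 30.425 pos [0.5659 0.1691 0.2134] rot [ 3.139e+00 -1.000e-03  1.421e+00] sorter [-0.0083  0.159 ] q6 0.311
wrist [326.7 277. ] 0.77
-0.1 {'wrist': 15.3}
-0.0 {'wrist': 7.3}
```

carry_out(commands=[[[0,-0.008,0.001],0,0.3],[[0,-0.008,0.001],0,0.3],[[0,-0.008,0.002],0,0.3],[[0,-0.008,0.003],0,0.3]])

```text
time: 31.22
tool_pos: [0.5332, 0.174, 0.2055]
tool_rot: [3.141, -0.0, 1.421]
contact_force: [3.9, -0.6, 1.7]
opening: 0.0274
grip_force: 1.9
```

carry_out(commands=[[[0,-0.008,0.004],0,0.3],[[0,-0.008,0.005],0,0.3],[[0,-0.006,0.005],0,0.3]])

```text
time: 31.6
tool_pos: [0.5114, 0.1773, 0.1911]
tool_rot: [-3.141, 0.0, 1.422]
contact_force: [3.0, -0.6, 1.8]
opening: 0.0277
grip_force: 1.8
```

carry_out(commands=[[[0,-0.005,0.004],0,0.3],[[0,-0.005,0.004],0,0.3]])

```text
time: 31.85
tool_pos: [0.5018, 0.1787, 0.1832]
tool_rot: [-3.142, 0.0, 1.421]
contact_force: [3.1, -0.5, 2.3]
opening: 0.0273
grip_force: 1.8
```

carry_out(commands=[[[0,-0.003,0.002],0,0.3],[[0,-0.003,0],0,0.3]])

```text
time: 32.1
tool_pos: [0.498, 0.1791, 0.1806]
tool_rot: [3.138, 0.0, 1.421]
contact_force: [15.4, -1.7, -10.8]
opening: 0.0281
grip_force: 8.0
```

```bash
python3 go.py|head -1;python3 lev.py
```

```text
t 32.1 pos [0.498  0.1791 0.1806] rot [3.138 0.    1.421] sorter [-0.0769  0.1587] q6 0.352
wrist [325.1 278.1] 0.81
side [339.1 153.6] 0.68
-0.8 {'wrist': 6.2, 'side': 3.2}
-0.7 {'wrist': 22.1, 'side': 1.9}
-0.6 {'wrist': 41.7, 'side': 1.3}
-0.5 {'wrist': 63.4, 'side': 2.3}
-0.4 {'wrist': 86.8, 'side': 3.8}
-0.3 {'wrist': 111.5, 'side': 5.6}
-0.2 {'wrist': 136.7, 'side': 7.6}
-0.1 {'wrist': 161.9, 'side': 9.7}
-0.0 {'wrist': 186.4, 'side': 11.8}
0.1 {'wrist': 209.4, 'side': 14.1}
0.2 {'wrist': 230.3, 'side': 16.5}
0.3 {'wrist': 248.5, 'side': 19.0}
0.4 {'wrist': 263.9, 'side': 21.5}
0.5 {'wrist': 276.0, 'side': 24.0}
```

The lever is against the tub stop (15 N, q≈-0.8). Releasing and heading for the tin.

carry_out(commands=[[[0,0,0],0,0.6],[[0,0,0],0,0.6],[[0,0,0],0,0.6],[[0,0.006,0],0,0.6],[[0,0,-0.06],0,0.6],[[0,0,-0.06],0,0.6],[[0,0,-0.06],0,0.6],[[-0.05,0,-0.008],0,1],[[-0.05,0,0],0,1],[[-0.05,0,0],0,1],[[-0.05,0,0],0,1],[[-0.05,0,0],0,1],[[-0.02,0,0],0,1],[[0,0,0],0,1],[[0,0,0],0,1]])

```text
time: 34.28
tool_pos: [0.4621, -0.0877, 0.3696]
tool_rot: [3.142, -0.0, 1.422]
contact_force: [-0.2, 0.0, -0.2]
opening: 0.092
grip_force: 0.0
```

```bash
python3 wr.py w8 tin_center:.263; python3 go.py; python3 lev.py|tail -12|head -4
```

```text
tin_center [330. 241.] 0.97 [ 0.4676 -0.1392  0.263 ] [-0.0597 -0.1605]
t 34.375 pos [ 0.4621 -0.0874  0.3696] rot [ 3.141 -0.     1.423] sorter [-0.0729 -0.1101] q6 -0.202
tool y rel sorter y, rad: -1.57
[[0.148, 0.989, 0.0], [0.989, -0.148, 0.0], [0.0, 0.0, -1.0]]
-0.7 {'side': 2.3, 'scene': 1.5}
-0.6 {'side': 3.5, 'scene': 4.4}
-0.5 {'side': 5.1, 'scene': 7.4}
-0.4 {'side': 6.7, 'scene': 10.5}
```

View pics/w8.png

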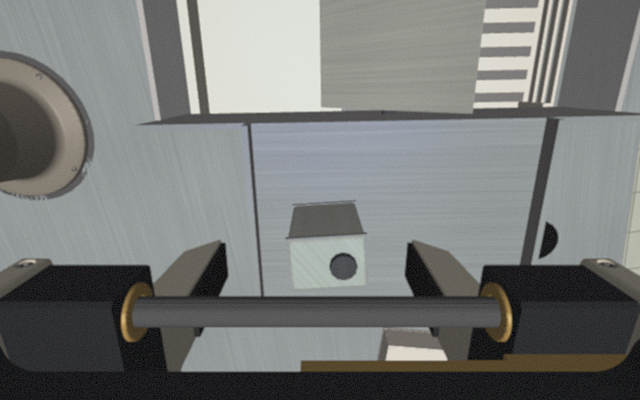

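The tin is at wrist (327,262), nearly square to the shelf, and the plate slopes to the tub. Gripping the tin across its width.

carry_out(commands=[[[-0.048,0.01,0],0,1],[[0,0,0.03],0,1],[[0,0,0.03],0,1],[[0,0,0.037],0,1],[[0,0,0],0,0.5],[[0,0,0],0,0.5],[[0,0,0],0,0.5],[[0,0,0],0,0.5],[[0,0,0],0,0.5]], newtons=8)

```text
time: 35.8
tool_pos: [0.4651, -0.1375, 0.2739]
tool_rot: [3.139, 0.001, 1.421]
contact_force: [-1.6, 0.3, 5.9]
opening: 0.0628
grip_force: 7.9
```

```bash
python3 go.py 0,-0.11,0.271 0,-0.048,0.271
```

```text
t 35.8 pos [ 0.4651 -0.1375  0.2739] rot [3.139e+00 1.000e-03 1.421e+00] sorter [-0.0625 -0.1593] q6 -0.296
tool y rel sorter y, rad: -1.571
[[0.149, 0.989, 0.002], [0.989, -0.149, -0.001], [-0.001, 0.002, -1.0]]
0,-0.11,0.271 delta tool [0.0493 0.0625 0.003 ]
0,-0.048,0.271 delta tool [ 0.062  -0.     -0.0001]
```

carry_out(commands=[[[0.01,0.0125,0],0,0.5],[[0.01,0.0125,0],0,0.5],[[0.01,0.0125,0],0,0.5],[[0.01,0.0125,0],0,0.5],[[0.01,0.0125,0],0,0.5],[[0,0,0],0,0.5]])

```text
time: 36.55
tool_pos: [0.5357, -0.0966, 0.2727]
tool_rot: [3.139, -0.0, 1.423]
contact_force: [3.0, 0.9, 2.7]
opening: 0.0637
grip_force: 7.6
```

```bash
python3 go.py 0,-0.045,0.273; python3 jt.py|grep tin; python3 lev.py|tail -12
```

```text
t 36.55 pos [ 0.5357 -0.0966  0.2727] rot [ 3.139 -0.     1.423] sorter [ 0.0013 -0.1083] q6 -0.172
tool y rel sorter y, rad: -1.57
[[0.148, 0.989, 0.003], [0.989, -0.148, -0.0], [0.0, 0.003, -1.0]]
0,-0.045,0.273 delta tool [ 0.0633 -0.0012 -0.0002]
tin_center [346. 175.] 0.64 shelf [-0.001 -0.122] low [ 0.049 -0.191]
tin_center [290. 186.] 0.57 shelf [-0.017 -0.118] low [-0.207  0.011]
-0.7 {'side': 1.7, 'scene': 4.1}
-0.6 {'side': 2.7, 'scene': 6.9}
-0.5 {'side': 4.2, 'scene': 10.0}
-0.4 {'side': 5.9, 'scene': 13.1}
-0.3 {'side': 7.7, 'scene': 16.3}
-0.2 {'side': 9.6, 'scene': 19.6}
-0.1 {'side': 11.7, 'scene': 22.8}
-0.0 {'side': 13.8, 'scene': 26.0}
0.1 {'side': 16.1, 'scene': 29.1}
0.2 {'side': 18.4, 'scene': 32.2}
0.3 {'side': 20.8, 'scene': 35.0}
0.4 {'side': 23.3, 'scene': 37.7}
```

carry_out(commands=[[[0.013,0,0],0,0.5],[[0.013,0,0],0,0.5],[[0.013,0,0],0,0.5],[[0.013,0,0],0,0.5],[[0.013,0,0],0,0.5],[[0,0,0],0,1],[[0,0,0],0,1],[[0,0,0],0,1],[[0,0,0],0,1],[[0,0,0],0,1],[[0,0,0],0,1]])

```text
time: 38.52
tool_pos: [0.5436, -0.033, 0.2725]
tool_rot: [3.142, 0.0, 1.421]
contact_force: [0.0, 0.7, -0.7]
opening: 0.0917
grip_force: 0.2
```

```bash
python3 jt.py;python3 go.py|head -1
```

```text
jar_center [320. 126.] 0.75 shelf [ 0.182 -0.171] low [ 0.263 -0.248]
jar_center [380. 154.] 0.69 shelf [-0.018 -0.253] low [ 0.03  -0.343]
jar_center [291. 204.] 0.46 shelf [0.038 0.071] low [0.095 0.034]
tin_center [337. 190.] 0.55 shelf [-0.02  -0.065] low [ 0.028 -0.124]
tin_center [294. 207.] 0.25 shelf [0.026 0.071] low [0.081 0.034]
jar_center [330. 272.] 0.95 shelf [ 0.326 -0.238] low [ 0.223 -0.139]
jar_center [275. 292.] 0.84 shelf [ 0.277 -0.392] low [ 0.161 -0.332]
jar_center [311. 293.] 0.73 shelf [ 0.343 -0.321] low [ 0.244 -0.243]
jar_center [250. 262.] 0.61 shelf [ 0.153 -0.39 ] low [ 0.006 -0.33 ]
jar_center [340. 227.] 0.48 shelf [ 0.228 -0.108] low [0.099 0.024]
tin_center [300. 178.] 0.67 shelf [-0.024 -0.067] low [-0.216  0.075]
t 38.825 pos [ 0.5436 -0.0329  0.2725] rot [3.142 0.    1.421] sorter [-0.0004 -0.0441] q6 -0.052
```

The tin is still on the shelf at about (-0.02, -0.066), because it sat behind the pads' centre. I'll re-grip further back and take it on.

carry_out(commands=[[[0,-0.004,0],0,1],[[-0.012,0,0],0,1],[[-0.012,0,0],0,1],[[0,0,0],0,0.5],[[0,0,0],0,0.5],[[0,0,0],0,0.5],[[0,0,0],0,0.5],[[0,0,0],0,0.5]], newtons=10)

```text
time: 39.83
tool_pos: [0.5361, -0.0559, 0.2725]
tool_rot: [3.142, 0.0, 1.422]
contact_force: [-1.7, 0.3, 1.2]
opening: 0.0672
grip_force: 9.6
```

```bash
python3 jt.py|grep tin;python3 go.py|head -1
```

```text
tin_center [338. 188.] 0.67 shelf [-0.016 -0.074] low [ 0.032 -0.135]
tin_center [228. 302.] 0.35 shelf [-0.07  0.4 ] low [-0.031  0.418]
tin_center [395. 114.] 0.2 shelf [ 0.052 -0.387] low [ 0.111 -0.501]
tin_center [300. 180.] 0.86 shelf [-0.016 -0.073] low [-0.205  0.067]
t 40.125 pos [ 0.5361 -0.056   0.2725] rot [3.141 0.    1.421] sorter [-0.0044 -0.0681] q6 -0.097
```

carry_out(commands=[[[0.01,0.004,0],0,0.5],[[0.012,0,0],0,0.5],[[0.012,0,0],0,0.5],[[0,0,0],0,0.5],[[0,0,0],0,1],[[0,0,0],0,1],[[0,0,0],0,1],[[0,0,0],0,1],[[0,0,0],0,1],[[0,0,0],0,1]])

```text
time: 41.38
tool_pos: [0.5451, -0.0231, 0.2725]
tool_rot: [3.142, 0.0, 1.421]
contact_force: [-0.2, 0.4, -0.2]
opening: 0.0921
grip_force: 0.0
```

```bash
python3 jt.py;python3 go.py|head -1
```

```text
jar_center [322. 128.] 0.76 shelf [ 0.17  -0.172] low [ 0.25  -0.249]
jar_center [382. 154.] 0.58 shelf [-0.024 -0.256] low [ 0.022 -0.347]
jar_center [301. 152.] 0.42 shelf [ 0.152 -0.066] low [ 0.228 -0.125]
jar_center [354. 130.] 0.42 shelf [ 0.096 -0.245] low [ 0.163 -0.335]
jar_center [296. 204.] 0.4 shelf [0.029 0.059] low [0.084 0.021]
tin_center [346. 268.] 0.63 shelf [-0.219  0.077] low [-0.205  0.042]
jar_center [332. 269.] 0.93 shelf [ 0.324 -0.228] low [ 0.22  -0.127]
jar_center [250. 263.] 0.85 shelf [ 0.158 -0.392] low [ 0.012 -0.332]
jar_center [278. 291.] 0.8 shelf [ 0.279 -0.385] low [ 0.164 -0.323]
jar_center [341. 224.] 0.62 shelf [ 0.219 -0.097] low [0.089 0.037]
jar_center [310. 293.] 0.58 shelf [ 0.341 -0.324] low [ 0.242 -0.247]
tin_center [339. 154.] 0.56 shelf [-0.031  0.125] low [-0.225  0.315]
tin_center [294. 186.] 0.54 shelf [-0.007 -0.107] low [-0.194  0.025]
t 41.675 pos [ 0.5451 -0.023   0.2725] rot [3.142 0.    1.421] sorter [-0.0004 -0.0341] q6 -0.033
```

The tin is in the tub (both views ≈ -0.2, 0.035) and the jar in the crate (≈0.087, 0.03). Lifting clear and checking the lever.

carry_out(commands=[[[0,0,-0.05],0,1],[[0,0,-0.05],0,1],[[-0.05,0,-0.02],0,1],[[-0.05,0,0],0,1],[[0,0,0],0,1],[[0,0,0],0,1]])

```text
time: 42.42
tool_pos: [0.5302, -0.1216, 0.3924]
tool_rot: [-3.141, -0.001, 1.421]
contact_force: [0.3, -0.0, -0.1]
opening: 0.092
grip_force: 0.0
```

```bash
python3 lev.py|head -6; python3 jt.py|grep -E "tin|0.0[0-9]+ +0.0"; python3 -c "
from cell import robot;print(robot.observe()['contact_force'],robot.hand_in())"
```

```text
wrist [222.4  40.9] 0.16
side [337.1 153.4] 0.65
scene [294.  252.3] 0.56
-0.8 {'wrist': 214.7, 'side': 2.2, 'scene': 2.0}
-0.7 {'wrist': 221.2, 'side': 1.9, 'scene': 4.2}
-0.6 {'wrist': 227.5, 'side': 2.7, 'scene': 6.9}
jar_center [295. 205.] 0.57 shelf [0.028 0.063] low [0.083 0.025]
tin_center [346. 268.] 0.83 shelf [-0.217  0.075] low [-0.203  0.039]
tin_center [295. 183.] 0.47 shelf [-0.016 -0.095] low [-0.206  0.04 ]
tin_center [309. 192.] 0.15 shelf [ 0.049 -0.085] low [-0.124  0.053]
the job is handed in; nothing more can be done
[-0.27878463  0.01677705  0.44848892] None
```

Handed in after about 42 s of robot time: the cameras put the jar in the slatted crate, the tin in the solid tub and the lever fully over towards the tub, but no verdict came back; I gripped both lightly to slide them level and let them go over the edge, and did not re-measure the bystanders.

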